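# Slide the toast plate home under the jam pump and give it a portion

### The job

Slide the plate of toast across the table and up onto the jam pump's steel base until it sits square against the back upstand, and finish with a gentle push sideways that leaves it pressed against the sprung side guide, the toast still lying in it under the nozzle; keep it down on the surface rather than carrying it, and ease it home instead of ramming it. Only then press the pump head all the way down, let it spring back up, and leave everything else on the table as it stands.

Things in the scene. Friction and masses are not known exactly. Their poses are not given: they have to be found in the camera images.
- plate: Loose rectangular stoneware plate, white, blue speckles, 0.5 to 0.75 kg: 170 (its x) x 150 (its y) x 20 mm high. Upright rim wall 10 mm thick and 20 mm high all round; inside, a flat floor 7 mm thick. Origin: centre of the underside; z up. It starts flat on the table, on the station's +y side, x within 0.55 rad of the station's x.
- toast: Loose slice of toast lying in the plate, brown, 88 x 84 x 13 mm, 40 g, sides along the plate's. Origin: centre of its underside. It starts about 15 mm from the plate's middle towards the plate's -y rim, so about 38 mm of plate floor is free along the +y rim.
- station: Jam pump station, fixed: 3 mm steel base sheet with a back upstand, a side guide, and a clear bottle of red jam with a pump. Origin: at table level, z up. The plate's place is around it: plate x, y along the station's, plate y 0, plate x -18 to 18 mm as the guide is set. Sheet: station x -130 to 175, y -175 to 95; its -x edge is a square step. Bottle: 84 mm diameter, 184 high, axis x 0, y -121.
- back_stop (a point): Top of the back upstand's inner face, in front of the bottle, at station x 0, y -75, z 25 mm. A thin upright wall along station x (-120 to 120 mm), facing station +y; the plate's -y side goes flat against it.
- guide: Fixed rail block of the side guide, axes along the station's; origin on the sheet at station x 152, y 0. It holds a clamped carriage with a white blade along y (148 mm long, 25 mm high) facing -x. The blade's face is 55 to 85 mm from this origin towards -x: its setting varies and is not reported. It is sprung: gives 8 mm, 1 N rising to 10 N, then solid. The plate's +x side goes flat against it.
- ramp (a point): Foot of the sheet's entry ramp, at station x 22, y 111, z 0. The ramp runs the full width of the sheet (station x -130 to 175) and rises from the table at y 111 to the 3 mm sheet at y 95; the plate rides up it in station -y.
- pump (a joint): Travel of the pump head with its nozzle, m: 0 is up (at rest), 0.020 fully down. Sprung: about 4 N to start, 12 N at the bottom, returns by itself.
- pump_top (a point): Centre of the top of the red pump head, a disc 40 mm across (flat 34 mm), at 226 mm above the table when up; pressed straight down. The nozzle goes from the head in station +y, its upper side 5 mm below this top.
- nozzle (a point): Outlet of the nozzle, 170 mm above the table, over station x 0, y -15 mm; moves down with the head. The nozzle tube is 11 mm thick.
- jam_jar: Bystander: open-looking jam jar with a spoon standing in it, 69 mm diameter, 90 mm high (spoon to 150 mm). Origin: centre of its underside.
- teapot: Bystander: yellow teapot, 136 mm across, 128 mm high, spout +y and handle -y, 210 mm overall. Origin: centre of its underside.
- mug: Bystander: blue mug, 80 mm across, 90 mm high, handle at its +y. Origin: centre of its underside.
- egg_cup: Bystander: white egg cup with an egg, 50 mm across, 76 mm high, just beyond the side guide's rail block. Origin: centre of its underside.
- pepper_mill: Bystander: dark wooden pepper mill, 52 mm across, 132 mm high. Origin: centre of its underside.
- butter_dish: Bystander: white butter dish with a pale blue cover, 100 x 150 x 76 mm. Origin: centre of its underside.
- knife: Bystander: steel butter knife lying flat near the robot, 220 x 21 mm, 6 mm thick, along its x. Origin: at mid-length, on the table.
Things that resemble listed ones, but are neither listed nor needed, are in the scene too. There is more than one size of the plate; the job needs the largest. Several things have the shape of the toast; the one meant has the colours described above.

How it is judged:
By the outcome, as a careful person would: the job done as asked, in the order asked, and still so for the second after the job is handed in, with the robot touching nothing.
It also fails if it takes over 72 s, if anything falls off the work surface, if the arm or the gripper's body presses on something with over 40 N, if the wrist force passes 120 N, or if a joint passes its speed limit or range.

### The arm

A 6-joint arm with a two-finger parallel gripper is mounted at the origin on the work surface. World frame = base frame: x ahead of the robot, y to its left, z up, the work surface at z = 0. Lengths are in mm, angles in rad, forces in N, time in s.
With the tool pointing down it reaches from about 275 to 750 mm from the base axis. Payload 10.2 kg.
Tool frame: the origin (TCP) lies midway between the tips of the shut fingers; the grasp point (between the pads) lies 19 mm behind it; z points along the fingers, y is the line along which they close (so a half turn about z gives the same grasp; the last joint's range is limited). The gripper opens to 85 mm and grips with 20 to 120 N. Pads are 22 mm wide; open, the fingers measure 114 mm over their backs; the gripper's body (76 mm by 85 mm) begins 54 mm behind the grasp point. The pads swing forward as they close: fully open they stand 13 mm farther back than shut.
Start: joints at [0.966, 0.313, 1.498, -0, 1.331, -0.223], TCP at [195.623, 487.199, 231.294] pointing down, gripper open.
Joint ranges: [-2.94, 2.94], [-0.97, 2.17], [0.19, 2.56], [-1.23, 4.37], [0.02, 3.11], [-2.88, 2.88]. Speed limits (rad/s): [2.39, 2.39, 3.01, 3.14, 3.14, 3.14].

### API

Orientations are given as a unit quaternion [w, x, y, z].
In Python, from rig import ctrl, capture, camera_info gives the robot as it stands.
- The arm moves only by the tool apply_moves, never from a script. Its argument "targets" is a list of rows, each a list of 3 entries, a list of its own where there are three numbers: the finger opening in mm, from 0 to 85.4, then the shift along the world's x, y, z in mm, then the turn, a rotation vector about the world's x, y, z in degrees. In form: [[grip, [dx, dy, dz], [rx, ry, rz]], ...]. A call has 1 to 20 rows; each row is the pose to reach, as a shift and turn from the pose commanded when the call began; what a row does not reach only later rows make up. A row lasts 1/10 s, in which the tool goes at most 50 mm and 8.59 degrees, less where a joint would pass 70% of its speed; a pose out of reach is approached as far as the arm can. A call with a gripper value outside its range is refused whole. The fingers move at their own pace and stop on an object; "squeeze" is the grip in N (left out, the last holds). Time passes only in rows, so rows that repeat a pose let the fingers close. It gives the time, the measured TCP pose, the force, the opening and the grip force at its end, in the units of the state.
- ctrl.sense(): the state, without advancing time (a new reading comes with each control period).
- capture(name): name is "side" or "top" or "wrist"; returns (picture, depth): 480x640x3 uint8, blue, green, red; 480x640 float32, mm along the optical axis (not along the pixel's ray), 0 where there is no reading.
- camera_info(name): a dict with "vfov" (degrees; the focal length in pixels is half the picture's height over the tangent of half this angle, whatever the lens; pixels are square), "cx", "cy" (the principal point, pixels), "k1" (the pictures are not rectified: a ray, as slopes to the right and down, at radius r is drawn at 1 + k1 r^2 times it, then the intrinsics apply), "extrinsics" (4x4, takes a point from camera to world coordinates). Camera axes: x right, y down, z forward; pixel columns grow to the right and rows downward; lengths in mm; the calibration is good to about 2 mm. A picture is of the moment at which its call begins: read the wrist's pose just before it. camera_info takes no time and is no camera call; for the wrist camera it gives the pose at the moment of the call.
- ctrl.finish_job(): hands the job in; it is judged then, once.
The state is a dict: "time_s": time; "joints": joint angles; "dq": joint speeds; "tau": joint torques, N m; "eef_pos": TCP position; "ee_rot": TCP orientation; "force": force on the tool from outside, world axes, zero at the start; "wrist_torque": the same for the moment, N m; "grip_width": opening from 0.0 (shut) to 1.0 (fully open); "grip_force": force on a finger pad.
Only numpy, scipy, OpenCV 4.12 (cv2) and the standard library are available. Lean on these libraries where they do the work, as an engineer would, in place of code of your own. Each camera call takes 0.05 s, during which the arm holds its last target. There are 200 camera calls.

## Working session

There is one attempt and no reset: what is moved stays moved. The work goes in short steps, Python scripts to look and compute and a tool call to move; the robot and the scene stay as the last step left them, time stands still between calls to the robot, and variables do not carry over. Pictures are saved under pics/ and viewed, at most 10 in all, crops included, and the job is handed in when it is done.

Besides the shell and the picture viewer there is one more tool, called after ">>>" in YAML: its name, and indented under it one key for each argument. apply_moves: Moves the arm, as the interface text tells. Its arguments: {"type":"object","properties":{"targets":{"type":"array","items":{"type":"array"}},"squeeze":{"type":"number"}},"required":["targets"]}

```bash
ls; mkdir -p pics
python3 - <<'E'
from rig import ctrl,capture,camera_info
import cv2,numpy as np
for n in("top","side"):
    p,d=capture(n); cv2.imwrite(f"pics/{n}0.png",p); np.save(f"pics/{n}0.npy",d)
    i=camera_info(n); print(n,i)
s=ctrl.sense(); print(s["time_s"],s["eef_pos"],s["ee_rot"],s["force"],s["grip_width"])
E
```

```text
pics
top {'vfov': 51.795124278098385, 'cx': 322.14802611143307, 'cy': 240.75363881705138, 'k1': -0.012882308952295933, 'extrinsics': array([[ 2.25005802e-03, -9.87377645e-01,  1.58367681e-01,
         3.62768909e+02],
       [-9.99989758e-01, -2.84354092e-03, -3.52100727e-03,
        -5.68086670e+01],
       [ 3.92688885e-03, -1.58358137e-01, -9.87373931e-01,
         1.16225830e+03],
       [ 0.00000000e+00,  0.00000000e+00,  0.00000000e+00,
         1.00000000e+00]])}
side {'vfov': 55.713024278550414, 'cx': 313.1631989077202, 'cy': 234.1402612535756, 'k1': -0.07591884192877475, 'extrinsics': array([[-9.83981046e-01, -8.71338107e-02,  1.55528133e-01,
         3.46034965e+02],
       [-1.77582126e-01,  5.55809731e-01, -8.12120761e-01,
         9.48691309e+02],
       [-1.56808733e-02, -8.26730453e-01, -5.62379648e-01,
         8.57095928e+02],
       [ 0.00000000e+00,  0.00000000e+00,  0.00000000e+00,
         1.00000000e+00]])}
0.1 [195.46998057 487.00388259 230.77991953] [-2.64721901e-04  1.89735841e-01  9.81834983e-01 -5.54403058e-04] [-0.42822002 -0.08867779  0.01944129] 1.0016837511428933
```

View pics/top0.png

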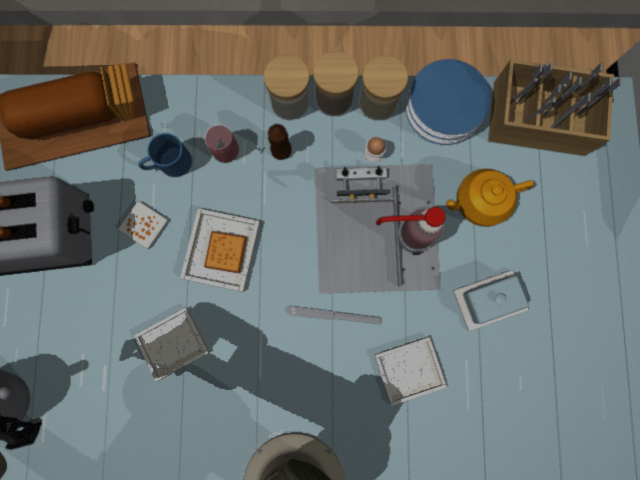

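View pics/side0.png

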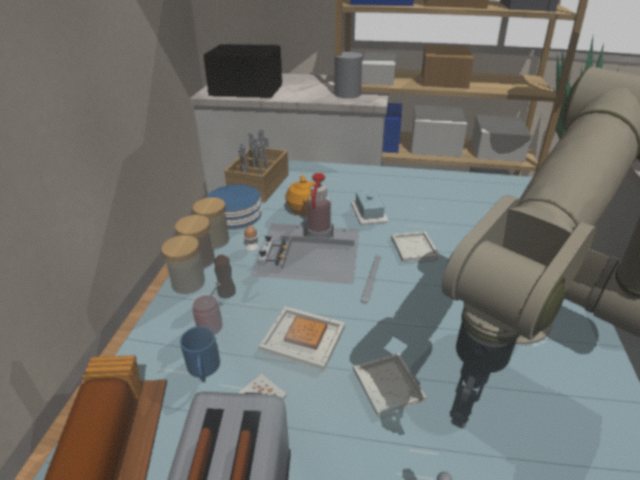

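The top view shows the plate with the toast at about (222,249), the station sheet at (317–440, 165–292) and the pump head at (434,216). The guide is at the top, around (363,172–200). The side view agrees. Next I'll enlarge the top crop.

```bash
cat > h.py <<'E'
import cv2,numpy as np
from rig import ctrl,capture,camera_info
def K(i):
    f=240/np.tan(np.radians(i["vfov"]/2)); return np.array([[f,0,i["cx"]],[0,f,i["cy"]],[0,0,1.]]),np.array([i["k1"],0,0,0,0.])
def rays(i,px):
    k,d=K(i); u=cv2.undistortPoints(np.float64(px).reshape(-1,1,2),k,d).reshape(-1,2)
    E=i["extrinsics"]; return E[:3,3],np.c_[u,np.ones(len(u))]@E[:3,:3].T
def onz(i,px,z):
    o,r=rays(i,px); return o+r*((np.asarray(z)-o[2])/r[:,2])[:,None]
def atd(i,px,dep):
    o,r=rays(i,px); return o+r*np.array([dep[int(round(y)),int(round(x))] for x,y in px])[:,None]
def proj(i,P):
    E=i["extrinsics"]; c=(np.float64(P)-E[:3,3])@E[:3,:3]; k,d=K(i)
    return cv2.projectPoints(c.reshape(-1,1,3),np.zeros(3),np.zeros(3),k,d)[0].reshape(-1,2)
E
python3 - <<'E'
import cv2
p=cv2.imread("pics/top0.png")
a=cv2.resize(p[150:310,170:450],None,fx=2.85,fy=2.85,interpolation=cv2.INTER_CUBIC)
cv2.imwrite("pics/c1.png",a); print(a.shape)
E
```

```text
(456, 798, 3)
```

View pics/c1.png

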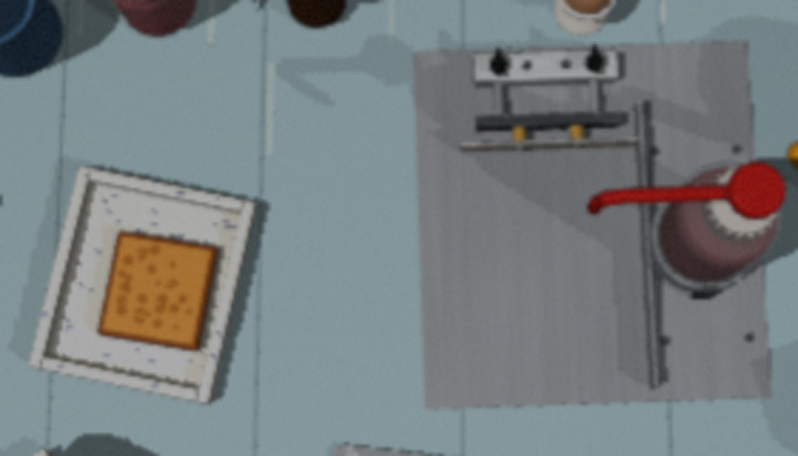

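Run:
```python
from h import *
i=camera_info("top"); D=np.load("pics/top0.npy")
c=lambda P:(np.float64(P)+.5)/2.85-.5+[170,150]
def fit(W,M):
    W=W[:,:2];M=np.float64(M);a,b=W.mean(0),M.mean(0);H=(M-b).T@(W-a);t=np.arctan2(H[0,1]-H[1,0],H.trace())
    R=np.array([[np.cos(t),-np.sin(t)],[np.sin(t),np.cos(t)]]);o=a-R@b;return o,t,W-(M@R.T+o)
W=onz(i,c([(80,167),(266,203),(210,403),(31,365)]),20)
o,t,r=fit(W,[(85,75),(85,-75),(-85,-75),(-85,75)]);print("plate",o.round(1),t,r.round(1).tolist())
S=onz(i,c([(414,52),(748,42),(771,398),(426,408),(757,190)]),[0,3,3,0,226])
so,st,r=fit(S,[(175,111),(175,-175),(-130,-175),(-130,111),(0,-121)]);print("st",so.round(1),st,r.round(1).tolist())
R=np.array([[np.cos(st),-np.sin(st)],[np.sin(st),np.cos(st)]])
L=lambda W:((W[:,:2]-so)@R).round(1).tolist()
print("upst,blade,toast",L(onz(i,c([(645,104),(657,387)]),25)),L(onz(i,c([(460,149),(637,145)]),28)))
print("plate in st",L(np.array([[*o,0]])),t-st)
print("nozzle tip", L(onz(i,c([(596,205)]),172)))
T=onz(i,c([(120,233),(219,246),(198,350),(98,333)]),20);print("toast",T.mean(0).round(1))
for q in [(757,190),(160,290),(550,250),(150,380),(720,230)]: print(q,atd(i,c([q]),D).round(1))
```

```text
plate [525.6 174.7] -0.21162149721962079 [[-1.5, 3.4], [-0.0, -5.0], [1.4, 1.1], [0.2, 0.5]]
st [ 558.1 -159.4] 0.03173185367502921 [[-0.5, -0.1], [-0.5, -0.1], [0.5, 0.7], [0.9, -1.6], [-0.5, 1.2]]
upst,blade,toast [[116.3, -80.3], [-119.1, -77.4]] [[81.5, 75.2], [80.8, -71.3]]
plate in st [[-21.9, 334.9]] -0.24335335089465
nozzle tip [[2.9, -16.7]]
toast [520.  164.7  20. ]
(757, 190) [[ 561.3 -278.9  226.9]]
(160, 290) [[520.  163.5  20.8]]
(550, 250) [[ 556.7 -157.1    5.4]]
(150, 380) [[446.7 169.8  17.7]]
(720, 230) [[ 543.5 -264.4  172.3]]
```

>>> apply_moves:
  targets:
    - [40, [35, -24, 0], [0, 0, 1]]
    - [40, [70, -49, 0], [0, 0, 2]]
    - [40, [105, -73, 0], [0, 0, 3]]
    - [40, [140, -98, 0], [0, 0, 4]]
    - [40, [175, -122, 0], [0, 0, 5]]
    - [40, [210, -147, 0], [0, 0, 6]]
    - [40, [245, -171, 0], [0, 0, 7]]
    - [40, [280, -196, 0], [0, 0, 8]]
    - [40, [315, -220, 0], [0, 0, 9]]
    - [40, [346, -244, 0], [0, 0, 10]]
    - [40, [346, -244, 0], [0, 0, 10]]
    - [40, [346, -244, 0], [0, 0, 10]]

```text
time_s: 1.3
eef_pos: [541.7, 242.8, 230.6]
ee_rot: [-0.001, 0.104, 0.995, -0.0]
force: [0.1, -0.1, -1.1]
grip_width: 0.47
grip_force: 0.0
```

Run:
```python
from h import *
i=camera_info("wrist"); s=ctrl.sense(); p,d=capture("wrist"); cv2.imwrite("pics/w1.png",p); np.save("pics/w1.npy",d)
print(s["time_s"],s["eef_pos"],s["ee_rot"],s["grip_width"],s["force"]); print(i)
import json; json.dump({k:np.array(v).tolist() for k,v in i.items()},open("w1.json","w"))
```

```text
1.3 [541.70691592 242.75432809 230.59054588] [-6.84851677e-04  1.04126515e-01  9.94563816e-01 -1.22790099e-04] 0.47043722925457293 [ 0.09740296 -0.0822606  -1.0876731 ]
{'vfov': 62.47733110024158, 'cx': 322.36758769519867, 'cy': 239.4920512203319, 'k1': -0.07967104943757974, 'extrinsics': array([[ 2.07838938e-01,  9.44093567e-01,  2.55910751e-01,
         4.77181267e+02],
       [ 9.78162976e-01, -2.00490172e-01, -5.47803196e-02,
         2.57065867e+02],
       [-4.10157016e-04,  2.61707905e-01, -9.65147038e-01,
         3.73342654e+02],
       [ 0.00000000e+00,  0.00000000e+00,  0.00000000e+00,
         1.00000000e+00]])}
```

View pics/w1.png

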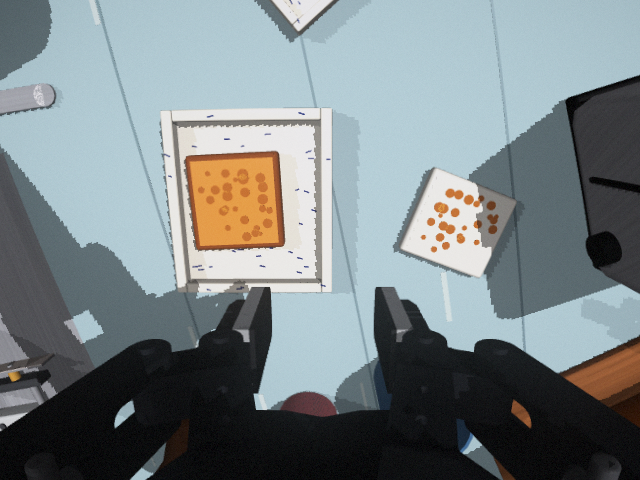

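The wrist view shows the plate's outer rim corners at about (161,111), (331,108), (332,292) and (177,292). The toast lies towards the -y side, with free floor along the +y rim on the right.

Run:
```python
from h import *
import json
i={k:np.array(v) for k,v in json.load(open("w1.json")).items()}
C=[(161,111),(331,108),(332,292),(177,292)]
W=onz(i,C,20); print(W.round(1))
M=np.float64([(-85,-75),(-85,75),(85,75),(85,-75)])
a=W[:,:2].mean(0);X=W[:,:2]-a;H=M.T@X;t=np.arctan2(H[0,1]-H[1,0],H.trace())
R=np.array([[np.cos(t),-np.sin(t)],[np.sin(t),np.cos(t)]]);print(a,t,np.degrees(t),(X-M@R.T).round(1).tolist())
print("rim mid",(a+R@[0,70]).round(1))
T=onz(i,[(187,155),(278,151),(284,246),(196,250)],20);print("toast local",((T[:,:2]-a)@R).round(1).tolist())
D=np.load("pics/w1.npy");print(atd(i,[(325,200),(240,200),(300,200)],D).round(1))
```

```text
[[428.6 123.9  20. ]
 [458.4 268.5  20. ]
 [623.9 235.2  20. ]
 [593.3  87.7  20. ]]
[526.05003887 178.83386973] -0.2059011242480889 -11.79726541641427 [[1.1, 1.1], [0.2, -1.2], [-0.6, 0.3], [-0.7, -0.3]]
rim mid [540.4 247.4]
toast local [[-46.0, -53.5], [-48.5, 27.5], [38.1, 30.4], [41.8, -52.7]]
[[535.3 247.   20.1]
 [519.2 171.7  19.5]
 [532.5 223.8   7.3]]
```

>>> apply_moves:
  targets:
    - [30, [-1.3, 4.6, -30], [0, 0, 0]]
    - [30, [-1.3, 4.6, -60], [0, 0, 0]]
    - [30, [-1.3, 4.6, -90], [0, 0, 0]]
    - [30, [-1.3, 4.6, -120], [0, 0, 0]]
    - [30, [-1.3, 4.6, -150], [0, 0, 0]]
    - [30, [-1.3, 4.6, -180], [0, 0, 0]]
    - [30, [-1.3, 4.6, -195], [0, 0, 0]]
    - [30, [-1.3, 4.6, -205], [0, 0, 0]]
    - [30, [-1.3, 4.6, -212], [0, 0, 0]]
    - [30, [-1.3, 4.6, -216], [0, 0, 0]]
    - [30, [-1.3, 4.6, -218], [0, 0, 0]]
    - [30, [-1.3, 4.6, -218], [0, 0, 0]]

```text
time_s: 2.55
eef_pos: [540.6, 247.9, 13.7]
ee_rot: [0.0, 0.103, 0.995, 0.0]
force: [-0.0, -0.2, 0.5]
grip_width: 0.352
grip_force: 0.0
```

>>> apply_moves:
  targets:
    - [22, [0, 0, 0], [0, 0, 0]]
    - [18, [0, 0, 0], [0, 0, 0]]
    - [15, [0, 0, 0], [0, 0, 0]]
    - [13, [0, 0, 0], [0, 0, 0]]
    - [13, [0, 0, 0], [0, 0, 0]]
    - [13, [0, 0, 0], [0, 0, 0]]
    - [13, [0, 0, 0], [0, 0, 0]]
  squeeze: 20

```text
time_s: 3.25
eef_pos: [540.3, 247.8, 13.3]
ee_rot: [0.0, 0.103, 0.995, 0.0]
force: [0.8, -0.3, -0.2]
grip_width: 0.149
grip_force: 0.0
```

Run:
```python
from h import *
p,d=capture("side"); cv2.imwrite("pics/s2.png",cv2.resize(p[270:400,220:380],None,fx=4,fy=4,interpolation=2))
print(ctrl.sense()["eef_pos"],ctrl.sense()["grip_width"]*85.4)
```

```text
[540.33206349 247.78797976  13.29193445] 13.046964287583855
```

View pics/s2.png

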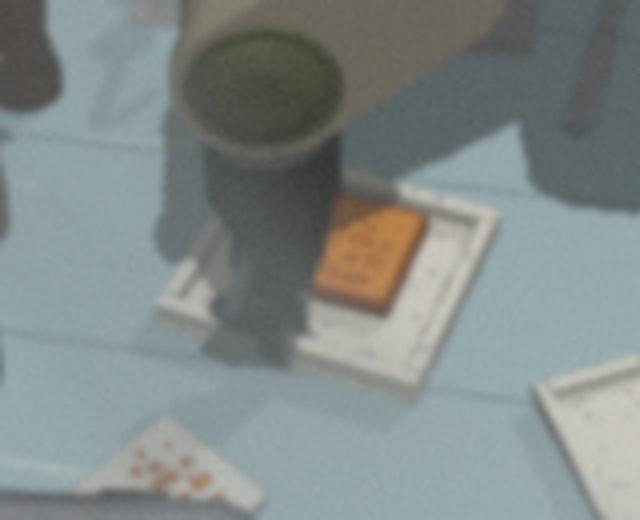

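The fingers straddle the +y rim and clear the toast. Next I pinch lightly, then turn and slide the plate towards the ramp.

>>> apply_moves:
  targets:
    - [13, [0, 0, -1.5], [0, 0, 0]]
    - [9, [0, 0, -1.5], [0, 0, 0]]
    - [8, [0, 0, -1.5], [0, 0, 0]]
    - [8, [0, 0, -1.5], [0, 0, 0]]
    - [8, [0, 0, -1.5], [0, 0, 0]]
    - [8, [0, -1, -1.5], [0, 0, 0.2]]
    - [8, [0, -3, -1.5], [0, 0, 0.5]]
    - [8, [0, -6, -1.5], [0, 0, 1]]
    - [8, [0, -10, -1.5], [0, 0, 1.5]]
    - [8, [-0.5, -15, -1.5], [0, 0, 2]]
    - [8, [-0.7, -20, -1.5], [0, 0, 2.5]]
    - [8, [-1, -25, -1.5], [0, 0, 3]]
    - [8, [-1.2, -30, -1.5], [0, 0, 3.5]]
    - [8, [-1.4, -35, -1.5], [0, 0, 4]]
    - [8, [-1.6, -40, -1.5], [0, 0, 4.5]]
    - [8, [-1.8, -45, -1.5], [0, 0, 5]]
    - [8, [-2, -49, -1.5], [0, 0, 5.5]]
    - [8, [-2.2, -52, -1.5], [0, 0, 6]]
    - [8, [-2.3, -54, -1.5], [0, 0, 6.2]]
    - [8, [-2.4, -55, -1.5], [0, 0, 6.4]]
  squeeze: 20

```text
time_s: 5.3
eef_pos: [537.9, 192.6, 11.8]
ee_rot: [-0.0, 0.048, 0.999, -0.0]
force: [-1.5, 2.3, -3.6]
grip_width: 0.106
grip_force: 19.8
```

>>> apply_moves:
  targets:
    - [8, [0, -1, 0], [0, 0, 0.2]]
    - [8, [0, -3, 0], [0, 0, 0.5]]
    - [8, [-0.2, -6, 0], [0, 0, 1]]
    - [8, [-0.4, -11, 0], [0, 0, 1.5]]
    - [8, [-0.6, -17, 0], [0, 0, 2]]
    - [8, [-0.8, -23, 0], [0, 0, 2.5]]
    - [8, [-1, -29, 0], [0, 0, 3]]
    - [8, [-1.2, -35, 0], [0, 0, 3.5]]
    - [8, [-1.4, -41, 0], [0, 0, 4]]
    - [8, [-1.6, -47, 0], [0, 0, 4.5]]
    - [8, [-1.8, -53, 0], [0, 0, 5]]
    - [8, [-2, -59, 0], [0, 0, 5.5]]
    - [8, [-2.2, -65, 0], [0, 0, 6]]
    - [8, [-2.4, -71, 0], [0, 0, 6.5]]
    - [8, [-2.6, -77, 0], [0, 0, 7]]
    - [8, [-2.8, -82, 0], [0, 0, 7.2]]
    - [8, [-3, -86, 0], [0, 0, 7.4]]
    - [8, [-3, -89, 0], [0, 0, 7.4]]
    - [8, [-3, -91, 0], [0, 0, 7.4]]
    - [8, [-3, -92, 0], [0, 0, 7.4]]

```text
time_s: 7.3
eef_pos: [535.0, 100.7, 11.8]
ee_rot: [0.0, -0.017, 1.0, 0.0]
force: [0.2, 0.8, -3.6]
grip_width: 0.109
grip_force: 19.8
```

Run:
```python
from h import *
p,d=capture("top"); cv2.imwrite("pics/t3.png",cv2.resize(p[150:310,230:450],None,fx=3.6,fy=3.6,interpolation=2))
```

```text
(no output)
```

View pics/t3.png

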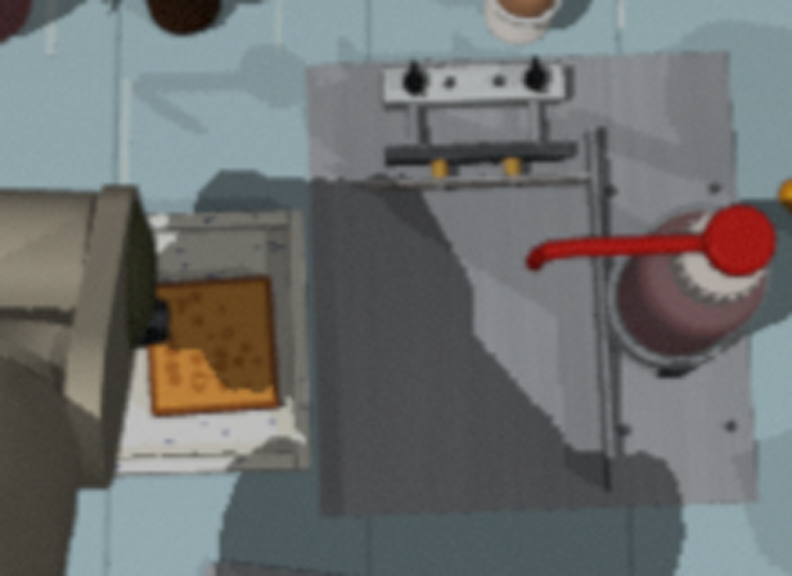

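>>> apply_moves:
  targets:
    - [13, [0, 0, 0], [0, 0, 0]]
    - [13, [0, 0, 0], [0, 0, 0]]
    - [13, [0, 0, 0], [0, 0, 0]]
    - [13, [0, -1, 0], [0, 0, 0]]
    - [13, [0.1, -3, 0], [0, 0, 0]]
    - [13, [0.2, -6, 0], [0, 0, 0]]
    - [13, [0.3, -10, 0], [0, 0, 0]]
    - [13, [0.4, -14, 0], [0, 0, 0]]
    - [13, [0.5, -18, 0], [0, 0, 0]]
    - [13, [0.7, -22, 0], [0, 0, 0]]
    - [13, [0.8, -26, 0], [0, 0, 0]]
    - [13, [1, -31, 0], [0, 0, 0]]
    - [13, [1.1, -36, 0], [0, 0, 0]]
    - [13, [1.3, -41, 0], [0, 0, 0]]
    - [13, [1.5, -46, 0], [0, 0, 0]]
    - [13, [1.6, -51, 0], [0, 0, 0]]
    - [13, [1.8, -56, 0], [0, 0, 0.5]]
    - [13, [1.9, -60, 0.5], [0, 0, 0]]
    - [13, [2, -63, 1], [0, 0, 0]]
    - [13, [2, -64, 1], [0, 0, 0]]

```text
time_s: 9.35
eef_pos: [536.8, 36.4, 12.6]
ee_rot: [-0.0, -0.017, 1.0, -0.0]
force: [-0.8, 2.8, -2.4]
grip_width: 0.154
grip_force: 1.4
```

Run:
```python
from h import *
p,d=capture("top"); cv2.imwrite("pics/t4.png",cv2.resize(p[150:310,230:450],None,fx=3.6,fy=3.6,interpolation=2))
```

```text
(no output)
```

View pics/t4.png

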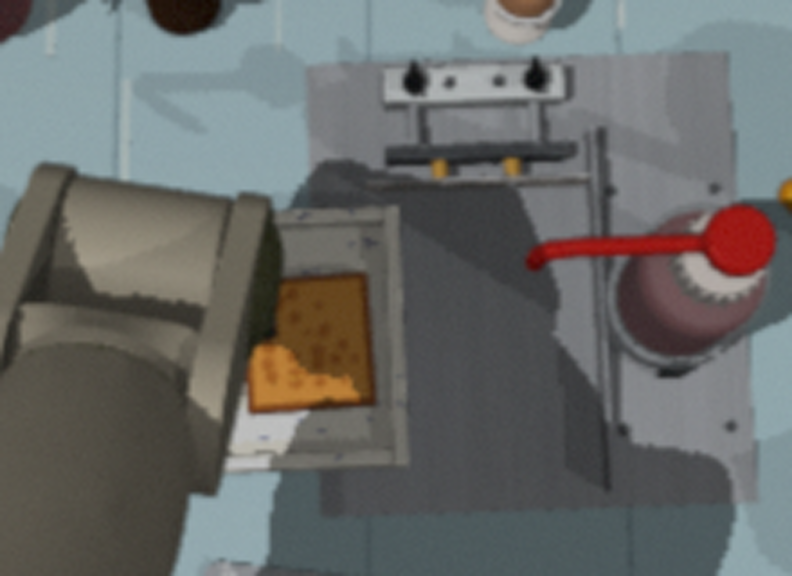

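>>> apply_moves:
  targets:
    - [13, [0, -2, 0], [0, 0, 0]]
    - [13, [0.2, -5, 0.2], [0, 0, 0]]
    - [13, [0.3, -9, 0.4], [0, 0, 0]]
    - [13, [0.4, -14, 0.6], [0, 0, 0]]
    - [13, [0.6, -19, 0.8], [0, 0, 0]]
    - [13, [0.8, -24, 1], [0, 0, 0]]
    - [13, [0.9, -29, 1.2], [0, 0, 0]]
    - [13, [1.1, -34, 1.5], [0, 0, 0]]
    - [13, [1.2, -39, 1.8], [0, 0, 0]]
    - [13, [1.4, -45, 2], [0, 0, 0]]
    - [13, [1.6, -51, 2], [0, 0, 0]]
    - [13, [1.8, -57, 2], [0, 0, 0]]
    - [13, [2, -63, 2], [0, 0, 0]]
    - [13, [2.2, -69, 2], [0, 0, 0]]
    - [13, [2.4, -75, 2], [0, 0, 0]]
    - [13, [2.5, -81, 2], [0, 0, 0]]
    - [13, [2.7, -87, 2], [0, 0, 0]]
    - [13, [2.9, -92, 2], [0, 0, 0]]
    - [13, [3, -96, 2], [0, 0, 0]]
    - [13, [3.1, -99, 2], [0, 0, 0]]

```text
time_s: 11.4
eef_pos: [540.1, -62.6, 15.0]
ee_rot: [0.0, -0.017, 1.0, 0.0]
force: [-0.6, 5.6, 3.3]
grip_width: 0.154
grip_force: 2.8
```

Run:
```python
from h import *
p,d=capture("top"); cv2.imwrite("pics/t5.png",cv2.resize(p[150:310,230:450],None,fx=3.6,fy=3.6,interpolation=2))
```

```text
(no output)
```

View pics/t5.png

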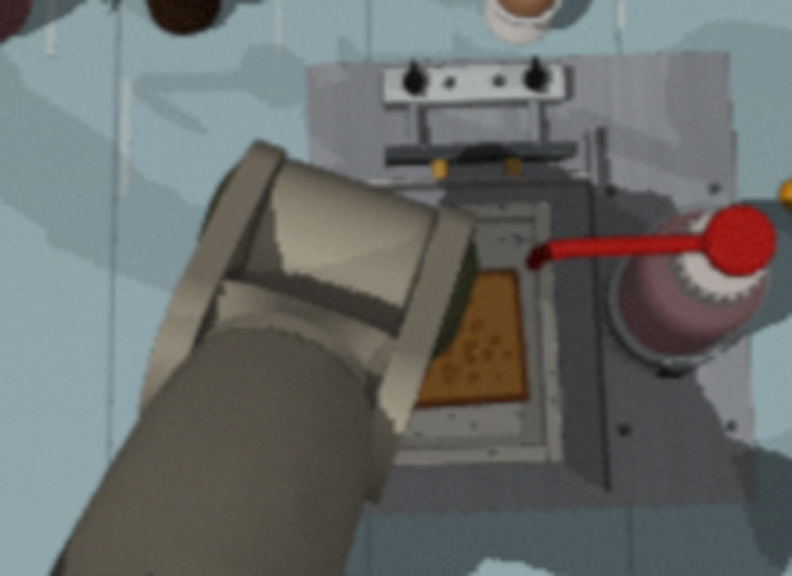

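The plate is square, with about 25 mm left to the upstand. The wrist link's edge is at about (470,230) and the nozzle tip at (538,258), so I check that clearance from depth.

Run:
```python
from h import *
i=camera_info("top");p,d=capture("top")
u,v=np.meshgrid(np.arange(300,400),np.arange(190,270));px=np.c_[u.ravel(),v.ravel()]
P=atd(i,px,d);so=np.array([558.1,-159.4]);st=.0317
R=np.array([[np.cos(st),-np.sin(st)],[np.sin(st),np.cos(st)]]);L=(P[:,:2]-so)@R;z=P[:,2]
m=(z>60)&(L[:,1]>30)&(abs(L[:,0])<200)
for a,b in[(60,120),(120,170),(170,230),(230,300),(300,500)]:
    k=m&(z>a)&(z<b); print(a,b,k.sum(), L[k,1].min().round(1) if k.any() else None)
n=(z>150)&(L[:,1]<30)&(L[:,1]>-60)&(abs(L[:,0])<30);print("nozzle",L[n,1].max(),z[n].max())
```

```text
60 120 2 51.6
120 170 2 54.8
170 230 0 None
230 300 374 30.0
300 500 3553 30.6
nozzle 29.776927256259704 297.61488279000855
```

>>> apply_moves:
  targets:
    - [13, [0.1, -2, 0], [0, 0, 0]]
    - [13, [0.2, -5, 0], [0, 0, 0]]
    - [13, [0.3, -8, 0], [0, 0, 0]]
    - [13, [0.4, -11, 0], [0, 0, 0]]
    - [13, [0.4, -14, 0], [0, 0, 0]]
    - [13, [0.5, -16, 0], [0, 0, 0]]
    - [13, [0.6, -18, 0], [0, 0, 0]]
    - [13, [0.6, -19, 0], [0, 0, 0]]
    - [13, [0.6, -20, 0], [0, 0, 0]]
    - [13, [0.7, -21, 0], [0, 0, 0]]
    - [13, [0.7, -22, 0], [0, 0, 0]]
    - [13, [0.7, -22, 0], [0, 0, 0]]

```text
time_s: 12.7
eef_pos: [540.7, -84.3, 14.8]
ee_rot: [-0.0, -0.017, 1.0, -0.0]
force: [0.8, 3.8, 2.0]
grip_width: 0.15
grip_force: 1.9
```

>>> apply_moves:
  targets:
    - [13, [0, -0.5, 0], [0, 0, 0]]
    - [13, [0, -1, 0], [0, 0, 0]]
    - [13, [0, -1.5, 0], [0, 0, 0]]
    - [13, [0, -2, 0], [0, 0, 0]]
    - [13, [0, -2, 0], [0, 0, 0]]

```text
time_s: 13.2
eef_pos: [540.7, -86.3, 14.8]
ee_rot: [-0.0, -0.017, 1.0, -0.0]
force: [-0.6, 3.3, 3.1]
grip_width: 0.154
grip_force: 2.2
```

>>> apply_moves:
  targets:
    - [13, [0, -0.5, 0], [0, 0, 0]]
    - [13, [0, -1, 0], [0, 0, 0]]
    - [13, [0, -1.5, 0], [0, 0, 0]]
    - [13, [0, -1.5, 0], [0, 0, 0]]

```text
time_s: 13.6
eef_pos: [540.7, -87.8, 14.8]
ee_rot: [-0.0, -0.017, 1.0, -0.0]
force: [-0.5, 3.6, 3.2]
grip_width: 0.156
grip_force: 2.2
```

>>> apply_moves:
  targets:
    - [13, [0, -0.5, 0], [0, 0, 0]]
    - [13, [0, -1, 0], [0, 0, 0]]
    - [13, [0, -1, 0], [0, 0, 0]]

```text
time_s: 13.9
eef_pos: [540.7, -88.8, 14.8]
ee_rot: [0.0, -0.017, 1.0, -0.0]
force: [0.5, 4.7, 3.3]
grip_width: 0.152
grip_force: 2.2
```

>>> apply_moves:
  targets:
    - [13, [0, -0.5, 0], [0, 0, 0]]
    - [13, [0, -1, 0], [0, 0, 0]]
    - [13, [0, -1, 0], [0, 0, 0]]

```text
time_s: 14.2
eef_pos: [540.7, -89.8, 14.8]
ee_rot: [0.0, -0.017, 1.0, -0.0]
force: [-0.3, 4.1, 2.8]
grip_width: 0.149
grip_force: 2.2
```

>>> apply_moves:
  targets:
    - [13, [0, -0.5, 0], [0, 0, 0]]
    - [13, [0, -1, 0], [0, 0, 0]]
    - [13, [0, -1, 0], [0, 0, 0]]

```text
time_s: 14.5
eef_pos: [540.7, -90.8, 14.8]
ee_rot: [0.0, -0.017, 1.0, -0.0]
force: [0.3, 4.4, 3.2]
grip_width: 0.152
grip_force: 2.2
```

>>> apply_moves:
  targets:
    - [13, [0, -0.5, 0], [0, 0, 0]]
    - [13, [0, -1, 0], [0, 0, 0]]
    - [13, [0, -1, 0], [0, 0, 0]]

```text
time_s: 14.8
eef_pos: [540.7, -91.6, 14.8]
ee_rot: [-0.0, -0.017, 1.0, 0.0]
force: [0.3, 5.7, 3.0]
grip_width: 0.157
grip_force: 2.8
```

>>> apply_moves:
  targets:
    - [13, [0, -0.5, 0], [0, 0, 0]]
    - [13, [0, -1, 0], [0, 0, 0]]
    - [13, [0, -1, 0], [0, 0, 0]]

```text
time_s: 15.1
eef_pos: [540.6, -91.8, 14.8]
ee_rot: [-0.0, -0.017, 1.0, 0.001]
force: [0.0, 9.5, 4.7]
grip_width: 0.15
grip_force: 5.1
```

Contact with the upstand is at 9.5 N. I open, lift, and go round to the plate's -x side.

>>> apply_moves:
  targets:
    - [20, [0, 0.8, 0], [0, 0, 0]]
    - [26, [0, 2, 0], [0, 0, 0]]
    - [28, [0, 2, 0], [0, 0, 0]]
    - [28, [0, 2, 0], [0, 0, 0]]
    - [28, [0, 2, 5], [0, 0, 0]]
    - [28, [0, 2, 15], [0, 0, 0]]
    - [28, [0, 2, 35], [0, 0, 0]]
    - [28, [0, 2, 60], [0, 0, 0]]
    - [10, [-20, 2, 60], [0, 0, 0]]
    - [0, [-50, 2, 60], [0, 0, 0]]
    - [0, [-80, 0, 60], [0, 0, 0]]
    - [0, [-113, -15, 60], [0, 0, 0]]
    - [0, [-114, -45, 60], [0, 0, 0]]
    - [0, [-114, -72, 60], [0, 0, 0]]
    - [0, [-114, -72, 35], [0, 0, 0]]
    - [0, [-114, -72, 15], [0, 0, 0]]
    - [0, [-114, -72, 3], [0, 0, 0]]
    - [0, [-114, -72, -4], [0, 0, 0]]
    - [0, [-114, -72, -4], [0, 0, 0]]

```text
time_s: 17.0
eef_pos: [426.7, -164.6, 10.7]
ee_rot: [-0.0, -0.017, 1.0, 0.0]
force: [1.2, 0.2, -0.5]
grip_width: -0.0
grip_force: 0.0
```

Run:
```python
from h import *
p,d=capture("top"); cv2.imwrite("pics/t6.png",cv2.resize(p[150:310,230:450],None,fx=3.6,fy=3.6,interpolation=2))
print(ctrl.sense()["grip_width"])
```

```text
0.0010374795765993102
```

View pics/t6.png

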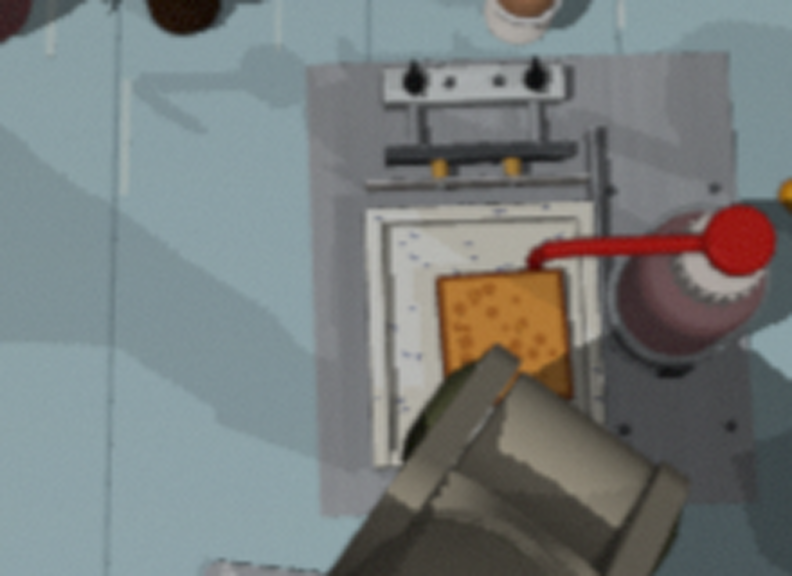

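The plate sits flush along the upstand (right edge 593→605) and about 12 mm short of the blade. The toast is in place. Now the sideways push.

>>> apply_moves:
  targets:
    - [0, [4, 0.1, 0], [0, 0, 0]]
    - [0, [8, 0.2, 0], [0, 0, 0]]
    - [0, [12, 0.4, 0], [0, 0, 0]]
    - [0, [15, 0.5, 0], [0, 0, 0]]
    - [0, [17, 0.5, 0], [0, 0, 0]]
    - [0, [19, 0.6, 0], [0, 0, 0]]
    - [0, [21, 0.7, 0], [0, 0, 0]]
    - [0, [22.5, 0.7, 0], [0, 0, 0]]
    - [0, [24, 0.8, 0], [0, 0, 0]]
    - [0, [25.5, 0.8, 0], [0, 0, 0]]
    - [0, [27, 0.9, 0], [0, 0, 0]]
    - [0, [28, 0.9, 0], [0, 0, 0]]
    - [0, [28, 0.9, 0], [0, 0, 0]]

```text
time_s: 18.35
eef_pos: [454.3, -163.6, 10.7]
ee_rot: [-0.001, -0.017, 1.0, 0.0]
force: [-4.6, 0.1, 3.7]
grip_width: 0.003
grip_force: 2.3
```

>>> apply_moves:
  targets:
    - [0, [1, 0, 0], [0, 0, 0]]
    - [0, [2, 0, 0], [0, 0, 0]]
    - [0, [2, 0, 0], [0, 0, 0]]

```text
time_s: 18.65
eef_pos: [456.6, -163.7, 10.7]
ee_rot: [-0.0, -0.017, 1.0, 0.0]
force: [-5.4, -0.1, 2.9]
grip_width: 0.001
grip_force: 2.2
```

>>> apply_moves:
  targets:
    - [0, [1, 0, 0], [0, 0, 0]]
    - [0, [2, 0, 0], [0, 0, 0]]
    - [0, [2, 0, 0], [0, 0, 0]]

```text
time_s: 18.95
eef_pos: [458.6, -163.6, 10.7]
ee_rot: [-0.0, -0.017, 1.0, 0.0]
force: [-4.7, 1.8, 3.0]
grip_width: -0.002
grip_force: 2.2
```

>>> apply_moves:
  targets:
    - [0, [1, 0, 0], [0, 0, 0]]
    - [0, [1.5, 0, 0], [0, 0, 0]]
    - [0, [1.5, 0, 0], [0, 0, 0]]

```text
time_s: 19.25
eef_pos: [460.0, -163.6, 10.7]
ee_rot: [-0.0, -0.017, 1.0, 0.0]
force: [-5.7, 0.6, 2.7]
grip_width: 0.003
grip_force: 2.5
```

>>> apply_moves:
  targets:
    - [0, [1, 0, 0], [0, 0, 0]]
    - [0, [1.5, 0, 0], [0, 0, 0]]
    - [0, [1.5, 0, 0], [0, 0, 0]]

```text
time_s: 19.55
eef_pos: [461.4, -163.5, 10.7]
ee_rot: [-0.0, -0.017, 1.0, 0.0]
force: [-5.1, 1.0, 3.3]
grip_width: -0.004
grip_force: 2.7
```

>>> apply_moves:
  targets:
    - [0, [1, 0, 0], [0, 0, 0]]
    - [0, [1, 0, 0], [0, 0, 0]]

```text
time_s: 19.75
eef_pos: [462.3, -163.5, 10.7]
ee_rot: [-0.001, -0.017, 1.0, 0.0]
force: [-5.9, 2.1, 4.9]
grip_width: 0.003
grip_force: 3.0
```

>>> apply_moves:
  targets:
    - [0, [1, 0, 0], [0, 0, 0]]
    - [0, [1, 0, 0], [0, 0, 0]]

```text
time_s: 19.95
eef_pos: [463.0, -163.5, 10.7]
ee_rot: [-0.001, -0.017, 1.0, 0.0]
force: [-8.2, 1.3, 5.3]
grip_width: -0.001
grip_force: 3.8
```

Run:
```python
from h import *
i=camera_info("top");p,d=capture("top");cv2.imwrite("pics/t7.png",cv2.resize(p[150:310,230:450],None,fx=3.6,fy=3.6,interpolation=2))
# profile along station x at station y=40 (both before/after): gap between blade and rim
b=cv2.imread("pics/top0.png")
for u in (345,360): print(u,p[196:212,u].mean(1).round().tolist(), b[196:212,u].mean(1).round().tolist())
```

```text
345 [97.0, 114.0, 118.0, 121.0, 111.0, 150.0, 166.0, 165.0, 134.0, 114.0, 151.0, 165.0, 149.0, 160.0, 168.0, 169.0] [92.0, 104.0, 107.0, 107.0, 96.0, 74.0, 73.0, 99.0, 106.0, 108.0, 107.0, 107.0, 108.0, 108.0, 109.0, 107.0]
360 [100.0, 117.0, 117.0, 121.0, 141.0, 161.0, 169.0, 163.0, 116.0, 129.0, 160.0, 168.0, 168.0, 166.0, 149.0, 160.0] [95.0, 108.0, 110.0, 111.0, 86.0, 67.0, 86.0, 103.0, 108.0, 106.0, 107.0, 109.0, 107.0, 107.0, 110.0, 107.0]
```

>>> apply_moves:
  targets:
    - [0, [0.7, 0, 0], [0, 0, 0]]
    - [0, [1.4, 0, 0], [0, 0, 0]]
    - [0, [1.4, 0, 0], [0, 0, 0]]

```text
time_s: 20.3
eef_pos: [464.1, -163.4, 10.7]
ee_rot: [-0.001, -0.017, 1.0, 0.001]
force: [-9.4, 1.4, 6.9]
grip_width: 0.001
grip_force: 5.0
```

>>> apply_moves:
  targets:
    - [0, [0.8, 0, 0], [0, 0, 0]]
    - [0, [1.5, 0, 0], [0, 0, 0]]
    - [0, [1.5, 0, 0], [0, 0, 0]]

```text
time_s: 20.6
eef_pos: [465.3, -163.4, 10.7]
ee_rot: [-0.002, -0.017, 1.0, 0.001]
force: [-12.6, 0.8, 8.4]
grip_width: -0.004
grip_force: 6.0
```

>>> apply_moves:
  targets:
    - [0, [-1, 0, 0], [0, 0, 0]]
    - [0, [-2, 0, 0], [0, 0, 0]]
    - [0, [-3, 0, 0], [0, 0, 0]]
    - [0, [-4, 0, 0], [0, 0, 0]]
    - [0, [-6, 0, 0], [0, 0, 0]]
    - [0, [-10, 0, 0], [0, 0, 0]]
    - [0, [-18, 0, 0], [0, 0, 0]]
    - [0, [-30, 0, 0], [0, 0, 0]]
    - [0, [-32, 0, 20], [0, 0, 0]]
    - [0, [-32, 0, 60], [0, 0, 0]]
    - [0, [-32, 0, 100], [0, 0, 0]]
    - [0, [-32, 0, 140], [0, 0, 0]]
    - [0, [-32, 0, 180], [0, 0, 0]]
    - [0, [-32, 0, 220], [0, 0, 0]]
    - [0, [-32, 0, 260], [0, 0, 0]]
    - [0, [-32, 0, 280], [0, 0, 0]]
    - [0, [-32, 0, 280], [0, 0, 0]]

```text
time_s: 22.3
eef_pos: [434.9, -164.2, 293.3]
ee_rot: [0.002, -0.017, 1.0, -0.002]
force: [-0.4, -1.0, -0.3]
grip_width: 0.001
grip_force: 0.0
```

Run:
```python
from h import *
p,d=capture("top"); cv2.imwrite("pics/t8.png",cv2.resize(p[150:310,230:450],None,fx=3.6,fy=3.6,interpolation=2))
```

```text
(no output)
```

View pics/t8.png

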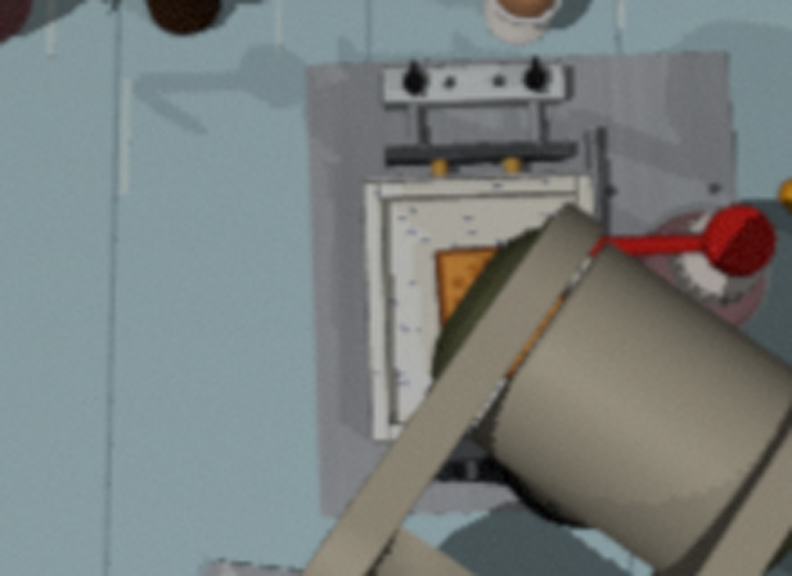

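The plate is square against the upstand and blade, with the toast in it. Next I go to the pump head.

>>> apply_moves:
  targets:
    - [0, [30, -28, 0], [0, 0, 0]]
    - [0, [65, -60, 0], [0, 0, 0]]
    - [0, [100, -92, 0], [0, 0, 0]]
    - [0, [127, -117, 0], [0, 0, 0]]
    - [0, [127, -117, 0], [0, 0, 0]]
    - [0, [127, -117, -20], [0, 0, 0]]
    - [0, [127, -117, -40], [0, 0, 0]]
    - [0, [127, -117, -55], [0, 0, 0]]
    - [0, [127, -117, -62], [0, 0, 0]]
    - [0, [127, -117, -62], [0, 0, 0]]
    - [0, [127, -117, -62], [0, 0, 0]]

```text
time_s: 23.45
eef_pos: [561.6, -280.7, 229.3]
ee_rot: [0.0, -0.017, 1.0, -0.0]
force: [-0.5, 0.4, 0.4]
grip_width: -0.001
grip_force: 0.0
```

Run:
```python
from h import *
i=camera_info("wrist");p,d=capture("wrist");s=ctrl.sense()["eef_pos"];print(s)
hsv=cv2.cvtColor(p,cv2.COLOR_BGR2HSV);m=((hsv[...,0]<8)|(hsv[...,0]>172))&(hsv[...,1]>170)&(hsv[...,2]>60)&(d>0)
v,u=np.nonzero(m);P=atd(i,np.c_[u,v],d);k=(P[:,2]>222)&(P[:,2]<231);Q=P[k]
print(k.sum(),Q.min(0),Q.max(0))
```

```text
[ 561.70128497 -280.84796186  229.55876658]
2951 [ 542.4437985  -299.69574631  222.01031776] [ 570.18982674 -194.68719865  227.75526745]
```

>>> apply_moves:
  targets:
    - [0, [0.5, 0.5, -3], [0, 0, 0]]
    - [0, [0.5, 0.5, -6], [0, 0, 0]]
    - [0, [0.5, 0.5, -9], [0, 0, 0]]
    - [0, [0.5, 0.5, -12], [0, 0, 0]]
    - [0, [0.5, 0.5, -15], [0, 0, 0]]
    - [0, [0.5, 0.5, -18], [0, 0, 0]]
    - [0, [0.5, 0.5, -20], [0, 0, 0]]
    - [0, [0.5, 0.5, -21.5], [0, 0, 0]]
    - [0, [0.5, 0.5, -22.5], [0, 0, 0]]
    - [0, [0.5, 0.5, -22.5], [0, 0, 0]]

```text
time_s: 24.5
eef_pos: [562.4, -280.4, 207.8]
ee_rot: [0.001, -0.017, 1.0, -0.001]
force: [-0.9, 0.3, 11.1]
grip_width: -0.001
grip_force: 5.4
```

>>> apply_moves:
  targets:
    - [0, [0, 0, -1], [0, 0, 0]]
    - [0, [0, 0, -1.5], [0, 0, 0]]
    - [0, [0, 0, -1.5], [0, 0, 0]]

```text
time_s: 24.8
eef_pos: [562.4, -280.4, 206.5]
ee_rot: [0.001, -0.017, 1.0, -0.001]
force: [-2.9, 1.6, 11.3]
grip_width: -0.001
grip_force: 5.6
```

>>> apply_moves:
  targets:
    - [0, [0, 0, -1], [0, 0, 0]]
    - [0, [0, 0, -1.5], [0, 0, 0]]
    - [0, [0, 0, -1.5], [0, 0, 0]]

```text
time_s: 25.1
eef_pos: [562.5, -280.5, 206.0]
ee_rot: [0.001, -0.017, 1.0, -0.001]
force: [-4.2, 2.7, 16.0]
grip_width: 0.005
grip_force: 8.3
```

>>> apply_moves:
  targets:
    - [0, [0, 0, -0.5], [0, 0, 0]]
    - [0, [0, 0, -1], [0, 0, 0]]
    - [0, [0, 0, -1], [0, 0, 0]]

```text
time_s: 25.4
eef_pos: [562.5, -280.5, 205.9]
ee_rot: [0.002, -0.017, 1.0, -0.001]
force: [-6.4, 3.8, 23.1]
grip_width: -0.0
grip_force: 10.9
```

Bottomed out: TCP z stalls at 206 while the force rises to 23 N. I release and retreat straight up, then away.

>>> apply_moves:
  targets:
    - [0, [0, 0, 3], [0, 0, 0]]
    - [0, [0, 0, 7], [0, 0, 0]]
    - [0, [0, 0, 11], [0, 0, 0]]
    - [0, [0, 0, 15], [0, 0, 0]]
    - [0, [0, 0, 19], [0, 0, 0]]
    - [0, [0, 0, 24], [0, 0, 0]]
    - [0, [0, 0, 32], [0, 0, 0]]
    - [0, [0, 0, 50], [0, 0, 0]]
    - [0, [0, 0, 80], [0, 0, 0]]
    - [0, [-40, 15, 100], [0, 0, 0]]
    - [0, [-80, 30, 110], [0, 0, 0]]
    - [0, [-120, 45, 110], [0, 0, 0]]
    - [0, [-160, 60, 110], [0, 0, 0]]
    - [0, [-200, 75, 110], [0, 0, 0]]
    - [0, [-200, 75, 110], [0, 0, 0]]
    - [0, [-200, 75, 110], [0, 0, 0]]

```text
time_s: 27.0
eef_pos: [361.9, -205.3, 312.8]
ee_rot: [0.0, -0.016, 1.0, -0.0]
force: [0.4, -0.2, 0.8]
grip_width: -0.0
grip_force: 0.0
```

Run:
```python
from h import *
i=camera_info("top");p,d=capture("top");a=cv2.imread("pics/t8.png")
q=cv2.resize(p[150:310,230:450],None,fx=3.6,fy=3.6,interpolation=2)
s=ctrl.sense();print(s["time_s"],s["force"],s["eef_pos"])
# plate change vs t8 over unoccluded left/top part; pump head height
print("diff",[round(float(cv2.absdiff(a,q)[y:y+40,x:x+60].mean()),1) for x,y in[(350,165),(440,165),(540,165),(350,300),(350,400),(430,240)]])
hsv=cv2.cvtColor(p,cv2.COLOR_BGR2HSV);m=((hsv[...,0]<8)|(hsv[...,0]>172))&(hsv[...,1]>170)&(d>0);m[:,:425]=0;m[:195]=0;m[235:]=0;m[:,450:]=0
v,u=np.nonzero(m);P=atd(i,np.c_[u,v],d);print("head z",np.median(P[:,2]),len(u))
# right rim vs upstand, blade vs rim profile
for r in(205,225,250,270):print(r,p[r,384:402].mean(1).round().tolist())
for c in(340,365,390):print(c,p[192:210,c].mean(1).round().tolist())
h=(hsv[...,0]>8)&(hsv[...,0]<20)&(hsv[...,1]>150);h[:205]=0;h[290:]=0;h[:,:330]=0;h[:,400:]=0
v,u=np.nonzero(h);W=onz(i,np.c_[u,v],23)[:,:2]-[558.1,-159.4];print("toast st min/max",np.percentile(W@np.array([[1,-.0317],[.0317,1]]),[2,98],axis=0).round(1))
```

```text
27.05 [ 1.18256598 -0.45386612 -0.54579252] [ 362.43398573 -205.59117893  312.55313521]
diff [2.5, 2.5, 3.7, 2.9, 6.0, 7.0]
head z 225.75365422588612 292
205 [155.0, 154.0, 153.0, 153.0, 153.0, 138.0, 129.0, 159.0, 161.0, 159.0, 141.0, 98.0, 77.0, 59.0, 61.0, 87.0, 113.0, 122.0]
225 [88.0, 67.0, 67.0, 88.0, 124.0, 156.0, 149.0, 139.0, 163.0, 165.0, 162.0, 140.0, 93.0, 82.0, 62.0, 76.0, 95.0, 94.0]
250 [110.0, 112.0, 103.0, 80.0, 63.0, 77.0, 121.0, 142.0, 124.0, 149.0, 173.0, 171.0, 147.0, 123.0, 108.0, 78.0, 70.0, 75.0]
270 [140.0, 137.0, 133.0, 132.0, 129.0, 130.0, 127.0, 128.0, 127.0, 120.0, 115.0, 119.0, 114.0, 101.0, 100.0, 111.0, 88.0, 65.0]
340 [57.0, 53.0, 37.0, 41.0, 95.0, 109.0, 107.0, 117.0, 111.0, 155.0, 175.0, 173.0, 133.0, 106.0, 147.0, 164.0, 169.0, 174.0]
365 [53.0, 44.0, 34.0, 80.0, 108.0, 114.0, 117.0, 103.0, 144.0, 160.0, 161.0, 134.0, 106.0, 146.0, 162.0, 164.0, 164.0, 163.0]
390 [88.0, 103.0, 114.0, 114.0, 113.0, 111.0, 107.0, 129.0, 134.0, 136.0, 132.0, 125.0, 125.0, 129.0, 133.0, 138.0, 140.0, 140.0]
toast st min/max [[-42.  -51.1]
 [ 37.5  26.5]]
```

```bash
python3 -c "
from rig import ctrl
print(ctrl.finish_job())"
```

```text
the job is handed in; nothing more can be done
None
```

The job is handed in: the plate, with the toast still in it, sits square against the back upstand and pressed to the sprung guide; I then pressed the pump head fully down, it sprang back up, and nothing else on the table was touched.

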